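Ready a souvenir bat for signing and hold the writing guide

TASK

Lay the small wooden bat gently into the two v-notches of the signing cradle, thick barrel in the big notch and thin handle in the small one, so that it lies level, and let go of it. Then take the spring-loaded writing guide by its upright black grip, pull it along its rail until its brass pointer lines up with the brass mark on the board, and finish while still holding it there for the signer. The bat stays as it lies in the notches, and the other things on the table are left alone.

Things in the scene. Friction and masses are not known exactly. Their poses are not given: they have to be found in the camera images.
- bat: Small plain wooden bat, 300 mm long, 80 to 170 g, loose on the table, can roll. Origin on its centre line at its balance point, the place to grip (36 mm thick). x runs to the thick end: barrel 36 mm in diameter from x = -27 to +103 mm, taper, thin handle 16 mm in diameter from x = -107 to -186, 24 mm knob to -197. At the start it rests on its barrel, centre line level, 18 mm up.
- barrel_end (a point): Centre of the end face of the bat's thick end, 103 mm from the bat's origin.
- cradle: Fixed plywood board, x -180 to +220, y -130 to +45 mm, 18 mm thick, with two upright dark wooden v-notches and an aluminium rail. It stands left or right. Origin at table height below the seated bat's centre line; x along that line towards the big notch. A seated bat points its barrel to +x, centre line level 65 mm up, its origin near x = 37 mm (20 mm either way is fine).
- barrel_notch (a point): The seated bat's centre line at the big v-notch (for the barrel), at x = 105 mm of the cradle, 65 mm above the table. The notch is 18 mm thick along x; its 45 degree walls rise to 65 mm above the table, 25 mm either side (31 mm outside).
- handle_notch (a point): The seated bat's centre line at the small v-notch (for the thin handle), x = -110 mm of the cradle, 65 mm above the table; 18 mm thick along x, 45 degree walls rising to 71 mm, 17 mm either side (23 mm outside).
- guide (a joint): Travel in m of the writing guide along its rail: 0 = parked by its spring at the cradle's +x end, growing as it is pulled towards the cradle's -x, stop at 0.115. The spring pulls back with 3 N at 0 and 10 N at 0.1 m (70 N/m); let go, it returns to 0.
- guide_grip (a point): Centre of the top of the guide's upright black grip: a post 20 mm (cradle x) by 26 mm (y), top 100 mm and foot 48 mm above the table, parked at x = 102, y = -70 mm of the cradle. 70 mm to its +x side a 12 mm pillar carries a 12 mm wide straightedge across the bat's line, 104 to 110 mm up: parked, it is clear of a seated bat; pulled, it passes 21 mm above the barrel.
- guide_pointer (a point): Tip of the guide's small brass pointer, at the same cradle x as the centre of the grip, 34 mm to its -y side, 38 mm above the table.
- mark: Fixed brass mark, a T-shaped piece 14 x 20 x 10 mm standing on the cradle's board beside the rail, at y = -113 mm of the cradle. Its middle line runs across the rail. Origin under its middle; axes parallel to the cradle's. Its x along the cradle differs from start to start: the pull needed is 50 to 90 mm.
- marker_a: Grey marker pen, 138 mm long, 14 mm thick, lying between bat and cradle; bystander. Origin under its centre.
- marker_b: White marker pen with black cap, 138 mm long, 14 mm thick, lying between bat and cradle; bystander. Origin under its centre.
- water: Clear water bottle, 64 mm wide, 200 mm tall; bystander. Origin under its centre.
- signed_ball: Baseball, 73 mm across, fixed on a small black foot, 80 mm high in all; bystander. Origin under its centre.
- cards: Stack of cards, 89 x 64 x 35 mm; bystander. Origin under its centre.

How it is judged:
By the outcome, as a careful person would: the job done as asked, in the order asked, and still so for the second after the job is handed in, while the arm keeps its last pose, push and grip.
It also fails if it takes over 51 s, if anything falls off the work surface, if the arm or the gripper's body presses on something with over 40 N, if the wrist force passes 120 N, or if a joint passes its speed limit or range.

ROBOT

A 7-joint arm with a two-finger parallel gripper is mounted at the origin on the work surface. World frame = base frame: x ahead of the robot, y to its left, z up, the work surface at z = 0. Lengths are in m, angles in rad, forces in N, time in s.
With the tool pointing down it reaches from about 0.4 to 0.85 m from the base axis. Payload 10.4 kg.
Tool frame: the origin (TCP) lies at the very end of the fingers, on their centre line; the grasp point (between the pads) lies 19 mm behind it; x points along the fingers, y is the direction in which the jaws open and shut, and the axes are right-handed (so a half turn about x gives the same grasp; the last joint's range is limited). The gripper opens to 85 mm and grips with 20 to 120 N. Pads are 22 mm wide; open, the fingers measure 114 mm over their backs; the gripper's body (76 mm by 85 mm) begins 54 mm behind the grasp point. The pads swing forward as they close: fully open they stand 13 mm farther back than shut.
Start: joints at [1.125, 0.332, -0.065, 1.46, 0.022, 1.35, -0.088], TCP at [0.256, -0.57, 0.231] pointing down, gripper open.
Joint ranges: [-2.6, 2.6], [-0.5, 2.12], [-1.47, 1.34], [0.16, 2.42], [-1.27, 4.41], [0.06, 2.06], [-2.6, 2.6]. Speed limits (rad/s): [2.22, 2.22, 2.79, 2.79, 3.14, 3.14, 3.14].

INTERFACE

Orientations are given as a unit quaternion [x, y, z, w].
In Python, from workcell import monitor, camera, ticket, regions_of gives the robot as it stands.
- The arm moves only by the tool step_arm, never from a script. Its argument "increments" is a list of rows, each a list of 5 numbers: the finger opening in m, from 0 to 0.0854, then the shift along the world's x, y, z in m, then the turn about the world's z in rad. A call has 1 to 12 rows; each row shifts and turns the commanded pose from where the row before left it; what a row does not reach is not made up. A row lasts 1/12 s, in which the tool goes at most 41.7 mm and 7.16 degrees, less where a joint would pass 70% of its speed; a pose out of reach is approached as far as the arm can. A call with a gripper value outside its range is refused whole. The fingers move at their own pace and stop on an object; "force" is the grip in N (left out, the last holds). Time passes only in rows, so rows that do not move let the fingers close. It gives the time, the measured TCP pose, the force and the opening at its end, in the units of the state.
- monitor.get_obs(): the state, without advancing time (a new reading comes with each control period).
- camera(name): name is "scene" or "top" or "wrist"; returns a dict with "color" (480x640x3 uint8, red, green, blue), "range_z" (480x640 float32, m along the optical axis (not along the pixel's ray), 0 where there is no reading), "fx", "fy", "cx", "cy" (pixels), "cam_to_world" (4x4, takes a point from camera to world coordinates). Camera axes: x right, y up, looking along -z (the intrinsics and any distortion apply to the point x, -y, -z); pixel columns grow to the right and rows downward; lengths in m; the calibration is good to about 2 mm. A picture is of the moment at which its call begins.
- ticket.hand_in(): hands the job in, once; it reports no verdict.
Trained networks look in a picture, given as the dict that the camera call returned (one of the last four; its "shot" number tells which), for a name from the list of things; names that differ only in an ending like _2 or _b are one class to them, and where a whole thing is asked for, a point or a joint stands for the part that bears it (a point fixed in the world has none). Each returns a list of dicts, best first, with "p" (0 to 1); they miss things now and then, are a little off and sometimes report something else, mostly with a low value. They report only what shows in the picture. A call takes as long as a camera call.
- regions_of(picture, query): "region" (480x640 bool, what is visible of it) and "centre" ([row, column] in pixels, amid what is visible of it).
The state is a dict: "clock": time; "joint_pos": joint angles; "joint_velocities": joint speeds; "tau": joint torques, N m; "position": TCP position; "ee_rot": TCP orientation; "ft_force": force on the tool from outside, world axes, zero at the start; "torque": the same for the moment, N m; "grip_width": opening from 0.0 (shut) to 1.0 (fully open).
Only numpy, scipy, OpenCV 4.12 (cv2) and the standard library are available. Lean on these libraries where they do the work, as an engineer would, in place of code of your own. Each camera call takes 0.05 s, during which the arm holds its last target. There are 200 camera calls.

## Working session

There is one attempt and no reset: what is moved stays moved. The work goes in short steps, Python scripts to look and compute and a tool call to move; the robot and the scene stay as the last step left them, time stands still between calls to the robot, and variables do not carry over. Pictures are saved under pics/ and viewed, about 8 in all and at most 12, crops included, and the job is handed in when it is done.

Besides the shell and the picture viewer there is one more tool, called after "Call:" as name([rows], argument=value, ...), one row to a line, values as JSON. step_arm: Moves the arm, as the interface text tells. Its arguments: {"type":"object","properties":{"increments":{"type":"array"},"force":{"type":"number"}},"required":["increments"]}

```bash
mkdir -p pics
cat > h.py <<'E'
import numpy as np, cv2
from workcell import monitor, camera, ticket, regions_of
def pts(p):
    z=p["range_z"]; r,c=np.mgrid[:480,:640]
    P=np.stack([(c-p["cx"])/p["fx"]*z,-(r-p["cy"])/p["fy"]*z,-z,np.ones_like(z)],-1)@np.array(p["cam_to_world"]).T
    P=P[...,:3]; P[z==0]=np.nan
    return P
def save(p,n): cv2.imwrite("pics/"+n,cv2.cvtColor(p["color"],cv2.COLOR_RGB2BGR))
E
python3 - <<'E'
from h import *
o=monitor.get_obs(); print({k:np.round(v,3) for k,v in o.items()})
for cam in ("top","scene"):
    p=camera(cam); save(p,cam+"0.png"); P=pts(p); np.savez("/tmp/"+cam,P=P,c=p["color"])
    print(cam,[k for k in p if k not in("color","range_z")],np.round(p["cam_to_world"],3),p["fx"])
    for q in ["bat","cradle","guide","mark","marker_a","water","signed_ball","cards"]:
        for d in regions_of(p,q)[:3]:
            X=P[d["region"]]; X=X[~np.isnan(X[:,0])]
            if len(X): print(q,round(d["p"],2),np.round(d["centre"]),d["region"].sum(),np.round(np.median(X,0),3),np.round(X.min(0),3),np.round(X.max(0),3))
E
```

```text
{'clock': np.float64(0.0), 'joint_pos': array([ 1.125,  0.333, -0.065,  1.461,  0.022,  1.35 , -0.089]), 'joint_velocities': array([ 0.001,  0.001,  0.   , -0.   ,  0.002, -0.   ,  0.001]), 'tau': array([-1.0000e-03, -6.2544e+01,  4.8000e-02, -3.9161e+01,  1.6000e-02,
        1.0000e-02, -0.0000e+00]), 'position': array([ 0.256, -0.57 ,  0.231]), 'ee_rot': array([-0.691, -0.149,  0.691, -0.148]), 'ft_force': array([-0.09 ,  0.391, -0.597]), 'torque': array([ 0.035, -0.018, -0.017]), 'grip_width': np.float64(1.002)}
top ['fx', 'fy', 'cx', 'cy', 'cam_to_world', 'shot'] [[-0.02   0.995 -0.097  0.385]
 [-1.    -0.02  -0.006 -0.006]
 [-0.008  0.097  0.995  1.192]
 [ 0.     0.     0.     1.   ]] 439.8239036854302
bat 0.65 [251. 394.] 1217 [ 0.472 -0.202  0.029] [ 0.291 -0.258 -0.005] [ 0.593 -0.159  0.043]
cradle 0.68 [234. 252.] 9734 [0.525 0.184 0.019] [ 0.316  0.068 -0.007] [0.746 0.317 0.114]
guide 0.81 [185. 247.] 938 [0.654 0.183 0.05 ] [0.586 0.142 0.012] [0.704 0.292 0.114]
guide 0.52 [236. 252.] 9570 [0.525 0.184 0.019] [ 0.317  0.067 -0.002] [0.738 0.314 0.114]
marker_a 0.76 [263
[... 1000 characters left out ...]
  0.139 -0.003] [0.689 0.342 0.112]
marker_a 0.59 [311. 332.] 407 [ 0.653 -0.032  0.01 ] [ 0.575 -0.046 -0.005] [ 0.714 -0.017  0.017]
water 0.77 [251. 563.] 1932 [0.629 0.47  0.109] [ 0.516  0.451 -0.   ] [0.649 0.551 0.202]
signed_ball 0.64 [306. 100.] 1127 [ 0.593 -0.498  0.064] [ 0.502 -0.566 -0.004] [ 0.617 -0.47   0.082]
signed_ball 0.57 [239. 317.] 249 [ 0.448 -0.032  0.011] [ 0.365 -0.04  -0.002] [ 0.503 -0.021  0.017]
cards 0.89 [200. 502.] 967 [0.424 0.452 0.032] [ 0.363  0.416 -0.003] [0.464 0.503 0.04 ]
cards 0.63 [265. 413.] 11027 [0.566 0.178 0.018] [ 0.304  0.065 -0.004] [0.738 0.313 0.112]
cards 0.17 [280. 422.] 1289 [0.652 0.178 0.055] [0.574 0.14  0.017] [0.689 0.283 0.112]
```

Run:
```python
import cv2
t=cv2.imread("pics/top0.png"); cv2.imwrite("pics/topc.png",cv2.resize(t[130:330,120:440],None,fx=2.5,fy=2.5,interpolation=cv2.INTER_CUBIC))
t=cv2.imread("pics/scene0.png"); cv2.imwrite("pics/scenec.png",cv2.resize(t[150:400,200:520],None,fx=2.4,fy=2.4,interpolation=cv2.INTER_CUBIC))
```

```text
(no output)
```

View pics/topc.png

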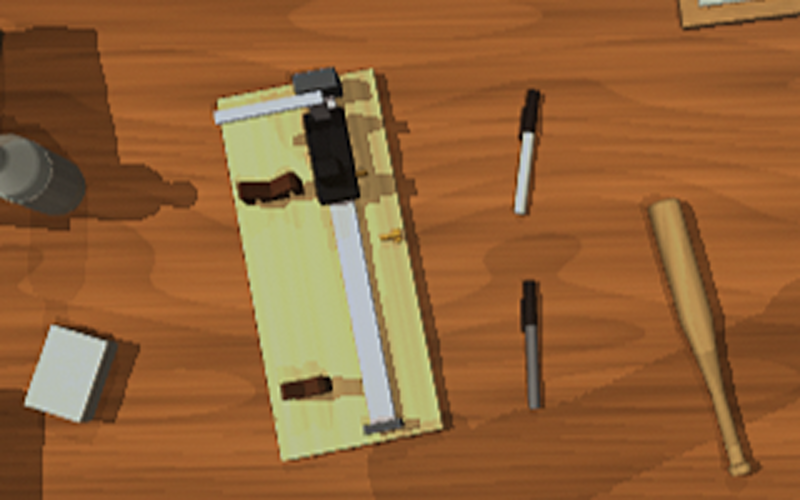

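View pics/scenec.png

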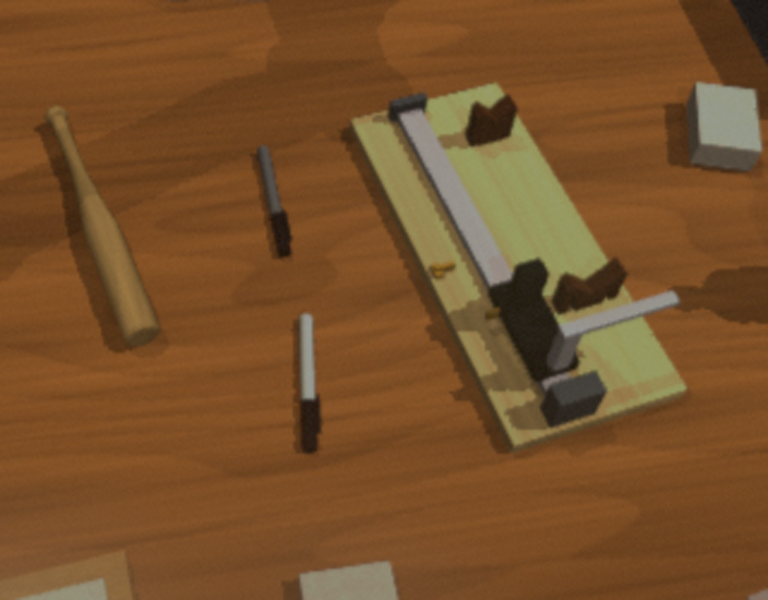

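The pictures show the cradle on the left with its big notch away from the robot, and the guide parked at the far end. The brass mark is near (395,237) in the top crop. The bat lies on the right with its barrel pointing away from the robot, roughly parallel to the cradle, and the pens lie between them.

Run:
```python
import numpy as np,cv2
for cam in ("top","scene"):
    d=np.load(f"/tmp/{cam}.npz"); P=d["P"]; c=d["c"].astype(int)
    x,y,z=P[...,0],P[...,1],P[...,2]
    m=(abs(z-.018)<.007)&(x>.28)&(x<.78)&(y>.04)&(y<.34)&(c[...,1]>c[...,0]*.85)
    m=cv2.morphologyEx(m.astype(np.uint8),cv2.MORPH_OPEN,np.ones((3,3)))>0
    (cx,cy),wh,a=cv2.minAreaRect(P[m][:,:2].astype(np.float32)); B=cv2.boxPoints(((cx,cy),wh,a))
    e=max([B[1]-B[0],B[2]-B[1]],key=np.linalg.norm); th=np.arctan(e[1]/e[0])
    R=np.array([[np.cos(th),-np.sin(th)],[np.sin(th),np.cos(th)]])
    o=np.array([cx,cy])-R@[.02,-.0425]
    print(cam,"board",wh,"th",th,"o",o)
    L=np.einsum('ij,rcj->rci',R.T,P[...,:2]-o)
    # notch/grip checks
    for n,mm in {"bnotch":(abs(L[...,0]-.105)<.025)&(abs(L[...,1])<.036)&(z>.045)&(z<.09),"hnotch":(abs(L[...,0]+.11)<.025)&(abs(L[...,1])<.03)&(z>.045)&(z<.09),
      "grip top":(abs(L[...,0]-.102)<.025)&(abs(L[...,1]+.07)<.025)&(z>.094),
      "brass":(c[...,0]>c[...,2]*2.2)&(c[...,0]>110)&(c[...,1]<c[...,0]*.83)&(c[...,1]>c[...,0]*.58)&(abs(L[...,1]+.11)<.02)&(abs(L[...,0]-.05)<.08)&(z>.018)}.items():
        Q=np.c_[L[mm],z[mm]]; 
        if len(Q): print(n,len(Q),np.round(np.median(Q,0),4),np.round(Q.min(0),3),np.round(Q.max(0),3))
    m=(z>.008)&(x>.27)&(x<.62)&(y>-.28)&(y<-.13)
    Q=P[m]; print("bat",len(Q))
    q=Q[:,:2]; (cx,cy),wh,a=cv2.minAreaRect(q.astype(np.float32)); print(wh)
    bm=Q[:,2]>.022; 
    u=np.linalg.svd(q-q.mean(0))[2][0]; u*=np.sign(u[0]); v=np.array([-u[1],u[0]])
    s=q@u; t=q@v; k=np.polyfit(s,t,1); u=u+v*k[0]; u/=np.linalg.norm(u); v=np.array([-u[1],u[0]]); s=q@u;t=q@v
    print("ang",np.arctan2(u[1],u[0]),"len",s.min(),s.max(), "origin from barrel end",u*(s.max()-.103)+v*np.median(t),"from knob",u*(s.min()+.197)+v*np.median(t))
    for f in np.arange(.02,.3,.04):
        w=abs(s-s.max()+f)<.01; print(round(f,2),np.round([t[w].min(),t[w].max(),(t[w].min()+t[w].max())/2,Q[w,2].max()],4))
```

```text
top board (0.39905115962028503, 0.17511530220508575) th 0.1794594 o [0.50025773 0.22543202]
bnotch 153 [0.1048 0.0042 0.0568] [ 0.096 -0.031  0.045] [0.115 0.031 0.068]
hnotch 136 [-0.1098  0.0008  0.0636] [-0.119 -0.023  0.046] [-0.101  0.023  0.074]
grip top 81 [ 0.1019 -0.0701  0.0997] [ 0.092 -0.083  0.094] [ 0.112 -0.057  0.104]
brass 35 [ 0.0327 -0.1135  0.0251] [ 0.026 -0.126  0.018] [ 0.104 -0.091  0.045]
bat 1165
(0.2992378771305084, 0.10020778328180313)
ang 0.25132104043811343 len 0.22388297295965814 0.5231542805565105 origin from barrel end [ 0.4842853  -0.19670397] from knob [ 0.4849911  -0.19652276]
0.02 [-0.3324 -0.296  -0.3142  0.0395]
0.06 [-0.332  -0.2956 -0.3138  0.0398]
0.1 [-0.3305 -0.2956 -0.313   0.043 ]
0.14 [-0.329  -0.2961 -0.3126  0.0365]
0.18 [-0.3238 -0.3012 -0.3125  0.0338]
0.22 [-0.3209 -0.3052 -0.313   0.029 ]
0.26 [-0.3197 -0.3049 -0.3123  0.0281]
scene board (0.40247032046318054, 0.17527510225772858) th 0.1801931 o [0.49766917 0.22390532]
bnotch 209 [0.1077 0.008  0.0549] [ 0.096 -0.033  0.045] [0.116 0.031 0.066]
hnotch 187 [-0.1042  0.0013  0.0589] [-0.12  -0.025  0.045] [-0.097  0.023  0.073]
grip top 96 [ 0.1032 -0.0725  0.0982] [ 0.093 -0.083  0.094] [ 0.113 -0.058  0.103]
brass 27 [ 0.0342 -0.1188  0.0256] [ 0.025 -0.125  0.019] [ 0.041 -0.106  0.029]
bat 1245
(0.300013929605484, 0.0357012003660202)
ang 0.24262993018061216 len 0.22480210564113906 0.5248028255827565 origin from barrel end [ 0.48445759 -0.20172099] from knob [ 0.48445689 -0.20172116]
0.02 [-0.3285 -0.2933 -0.3109  0.038 ]
0.06 [-0.3283 -0.293  -0.3107  0.0393]
0.1 [-0.3285 -0.2931 -0.3108  0.038 ]
0.14 [-0.3277 -0.2942 -0.311   0.037 ]
0.18 [-0.3234 -0.3    -0.3117  0.0336]
0.22 [-0.3187 -0.3033 -0.311   0.0282]
0.26 [-0.3189 -0.3037 -0.3113  0.029 ]
```

Call:
step_arm([
  [0.0854,0.019,0.031,0,-0.015],
  [0.0854,0.019,0.031,0,-0.015],
  [0.0854,0.019,0.031,0,-0.015],
  [0.0854,0.019,0.031,0,-0.015],
  [0.0854,0.019,0.031,0,-0.015],
  [0.0854,0.019,0.031,0,-0.015],
  [0.0854,0.019,0.031,0,-0.015],
  [0.0854,0.019,0.031,0,-0.015],
  [0.0854,0.019,0.031,-0.02,-0.015],
  [0.0854,0.019,0.031,-0.02,-0.015],
  [0.0854,0.019,0.031,-0.02,-0.015],
  [0.0854,0.0195,0.0295,-0.02,-0.013],
], force=40)

```text
clock: 1.9
position: [0.4857, -0.1977, 0.1509]
ee_rot: [0.702, 0.086, -0.702, 0.086]
ft_force: [-0.2, -0.9, -0.4]
grip_width: 1.0
```

```bash
cat >> h.py <<'E'
from scipy.spatial.transform import Rotation as Ro
def st():
    o=monitor.get_obs(); y=Ro.from_quat(o["ee_rot"]).as_matrix()[:,1]
    print("t",round(float(o["clock"]),2),"pos",np.round(o["position"],4),"jaw",round(np.arctan2(y[1],y[0])%np.pi,4),"f",np.round(o["ft_force"],1),"tq",np.round(o["torque"],2),"w",round(float(o["grip_width"]),3),"q",np.round(o["joint_pos"],2))
    return o
def batfit(p,box,zmin,u0=.24):
    P=pts(p); x,y,z=np.moveaxis(P,-1,0)
    Q=P[(z>zmin)&(x>box[0])&(x<box[1])&(y>box[2])&(y<box[3])]; return Q
E
python3 - <<'E'
from h import *
st(); p=camera("wrist"); save(p,"w1.png"); P=pts(p)
x,y,z=np.moveaxis(P,-1,0)
m=(z>.022)&(z<.05)&(x>.3)&(x<.62)&(y>-.28)&(y<-.13)
Q=P[m]; print(len(Q),np.round(Q.min(0),3),np.round(Q.max(0),3))
for th in (.24,.25):
    u=np.array([np.cos(th),np.sin(th)]);v=np.array([-u[1],u[0]]); s=Q[:,:2]@u; t=Q[:,:2]@v
    print(s.min(),s.max())
    for a in np.arange(.36,.54,.02):
        w=abs(s-a)<.01
        if w.sum()>5: print(round(a,2),np.round([t[w].min(),t[w].max(),(t[w].min()+t[w].max())/2,np.median(t[w][Q[w,2]>np.percentile(Q[w,2],80)]),Q[w,2].max()],4))
E
```

```text
t 1.9 pos [ 0.4857 -0.1977  0.1509] jaw 1.8149 f [-0.2 -0.9 -0.4] tq [-0.02 -0.03 -0.03] w 1.0 q [ 0.63  0.2  -0.37  1.81  0.08  1.14 -1.09]
12884 [ 0.3   -0.257  0.022] [ 0.586 -0.16   0.037]
0.23044777136141378 0.5247676012905533
0.36 [-0.3224 -0.2973 -0.3098 -0.3098  0.0326]
0.38 [-0.3257 -0.2936 -0.3097 -0.3096  0.0355]
0.4 [-0.3265 -0.2922 -0.3094 -0.3089  0.0369]
0.42 [-0.3266 -0.2924 -0.3095 -0.3095  0.0371]
0.44 [-0.3262 -0.292  -0.3091 -0.3093  0.0367]
0.46 [-0.3263 -0.2922 -0.3093 -0.3092  0.0373]
0.48 [-0.3262 -0.292  -0.3091 -0.3091  0.037 ]
0.5 [-0.3261 -0.2916 -0.3089 -0.309   0.0372]
0.52 [-0.3262 -0.2919 -0.309  -0.3089  0.0368]
0.22723145724698135 0.5217090889729872
0.36 [-0.3268 -0.3003 -0.3136 -0.3134  0.0326]
0.38 [-0.3304 -0.2968 -0.3136 -0.3135  0.036 ]
0.4 [-0.3303 -0.2962 -0.3133 -0.3132  0.0369]
0.42 [-0.3307 -0.2963 -0.3135 -0.3137  0.0371]
0.44 [-0.3304 -0.2965 -0.3135 -0.3137  0.0367]
0.46 [-0.3308 -0.2968 -0.3138 -0.3138  0.0373]
0.48 [-0.3311 -0.2967 -0.3139 -0.3139  0.037 ]
0.5 [-0.3313 -0.2966 -0.314  -0.314   0.0372]
0.52 [-0.3313 -0.297  -0.3141 -0.314   0.0368]
```

View pics/w1.png

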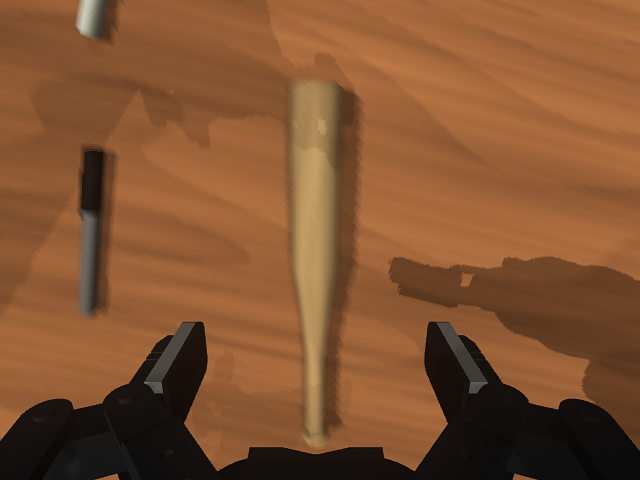

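The wrist view shows the bat midway between the open fingers and aligned with them, with its axis near column 315. Both pens are clear to the left. I'm going down.

Call:
step_arm([
  [0.0854,-0.001,-0.001,-0.027,0],
  [0.0854,-0.001,-0.001,-0.027,0],
  [0.0854,0,0,-0.027,0],
  [0.0854,0,0,-0.025,0],
  [0.0854,0,0,-0.02,0],
  [0.0854,0,0,-0.012,0],
  [0.0854,0,0,-0.006,0],
  [0.0854,0,0,0,0],
])

```text
clock: 2.62
position: [0.4826, -0.2013, 0.0066]
ee_rot: [-0.701, -0.087, 0.702, -0.086]
ft_force: [-0.3, -0.5, -0.9]
grip_width: 1.0
```

Call:
step_arm([
  [0.03,0,0,0,0],
  [0.03,0,0,0,0],
  [0.03,0,0,0,0],
  [0.03,0,0,0,0],
  [0.02,0,0,0,0],
  [0.02,0,0,0,0],
  [0.02,0,0,0,0],
  [0.02,0,0,0,0],
], force=45)

```text
clock: 3.28
position: [0.4835, -0.2017, 0.0083]
ee_rot: [0.702, 0.086, -0.701, 0.087]
ft_force: [-1.9, 1.2, 6.2]
grip_width: 0.405
```

Call:
step_arm([
  [0.02,0,0,0.005,0],
  [0.02,0,0,0.01,0],
  [0.02,0,0,0.02,0],
  [0.02,0,0,0.025,0],
  [0.02,0,0,0.03,0],
  [0.02,0,0,0.03,0],
  [0.02,0,0,0.02,0],
  [0.02,0,0,0.01,0],
  [0.02,0,0,0,0],
  [0.02,0,0,0,0],
])

```text
clock: 4.12
position: [0.4827, -0.2015, 0.157]
ee_rot: [-0.702, -0.086, 0.702, -0.086]
ft_force: [-0.8, -0.6, -2.1]
grip_width: 0.4
```

```bash
cat >> h.py <<'E'
def bat3d(p,c,th0,zr):
    """fit bat line from top-surface points near guess origin c"""
    P=pts(p); u=np.array([np.cos(th0),np.sin(th0)]); v=np.array([-u[1],u[0]])
    d=P[...,:2]-np.array(c); s=d@u; t=d@v; z=P[...,2]; col=p["color"].astype(int)
    tan=(col[...,0]>col[...,2]*1.25)&(col[...,0]>70)
    m=(s>-.215)&(s<.12)&(abs(t)<.028)&(z>zr[0])&(z<zr[1])&tan
    out=[]
    for a in np.arange(-.2,.11,.02):
        w=m&(abs(s-a)<.01)
        if w.sum()>4: out.append([a,(t[w].min()+t[w].max())/2,t[w].max()-t[w].min(),np.percentile(z[w],95)])
    print("s range",np.round([s[m].min(),s[m].max()],4)); print(np.round(out,4))
E
python3 - <<'E'
from h import *
o=st()
for c in("top","scene","wrist"):
    p=camera(c); save(p,c+"2.png"); print(c); bat3d(p,o["position"][:2],.245,(.11,.2))
E
```

```text
t 4.12 pos [ 0.4827 -0.2015  0.157 ] jaw 1.8155 f [-0.8 -0.6 -2.1] tq [ 0.02 -0.02  0.01] w 0.4 q [ 0.64  0.19 -0.37  1.81  0.07  1.16 -1.08]
top
s range [-0.0596  0.1051]
[[-0.04    0.0162  0.0012  0.1738]
 [-0.02    0.0144  0.0078  0.1809]
 [ 0.02    0.0155  0.0065  0.1804]
 [ 0.04    0.0066  0.0245  0.185 ]
 [ 0.06    0.0011  0.0349  0.1859]
 [ 0.08    0.0007  0.0366  0.1851]
 [ 0.1     0.0016  0.0338  0.1859]]
scene
s range [-0.0385  0.1034]
[[-4.000e-02  4.700e-03  2.020e-02  1.834e-01]
 [-2.000e-02  1.700e-03  3.080e-02  1.838e-01]
 [-0.000e+00  1.000e-04  4.770e-02  1.842e-01]
 [ 2.000e-02  2.600e-03  4.060e-02  1.833e-01]
 [ 4.000e-02 -1.000e-04  3.530e-02  1.836e-01]
 [ 6.000e-02  1.000e-04  3.510e-02  1.834e-01]
 [ 8.000e-02 -0.000e+00  3.540e-02  1.837e-01]
 [ 1.000e-01 -0.000e+00  3.550e-02  1.829e-01]]
wrist
s range [-0.0543  0.103 ]
[[-0.06    0.0005  0.0277  0.1703]
 [-0.04    0.0002  0.0341  0.1818]
 [-0.02    0.0002  0.0358  0.1829]
 [-0.     -0.      0.0553  0.1829]
 [ 0.02    0.0003  0.0476  0.1829]
 [ 0.04    0.0003  0.036   0.1828]
 [ 0.06    0.0003  0.0359  0.1827]
 [ 0.08    0.0004  0.036   0.1827]
 [ 0.1     0.0004  0.0359  0.1826]]
```

Call:
step_arm([
  [0.02,0.001,0.01,0,0],
  [0.02,0.003,0.02,0,-0.005],
  [0.02,0.003,0.028,0,-0.005],
  [0.02,0.003,0.03,0,-0.005],
  [0.02,0.003,0.03,0,-0.005],
  [0.02,0.003,0.03,0,-0.005],
  [0.02,0.003,0.03,0,-0.005],
  [0.02,0.003,0.03,0,-0.005],
  [0.02,0.003,0.03,0,-0.005],
  [0.02,0.003,0.03,0,-0.005],
  [0.02,0.003,0.03,0,-0.005],
  [0.02,0.004,0.03,0,-0.005],
])

```text
clock: 5.27
position: [0.5171, 0.1288, 0.1567]
ee_rot: [-0.704, -0.067, 0.704, -0.067]
ft_force: [0.6, -0.1, -1.0]
grip_width: 0.403
```

Call:
step_arm([
  [0.02,0.004,0.03,0,-0.005],
  [0.02,0.004,0.03,0,-0.005],
  [0.02,0.004,0.02,0,0],
  [0.02,0.003,0.015,0,0],
  [0.02,0.002,0.0075,0,0],
  [0.02,0,0,0,0],
  [0.02,0,0,0,0],
])

```text
clock: 5.85
position: [0.5346, 0.2287, 0.1567]
ee_rot: [-0.704, -0.063, 0.705, -0.064]
ft_force: [0.4, -1.3, -0.7]
grip_width: 0.4
```

Run:
```python
from h import *
o=st()
th=.18; R=np.array([[np.cos(th),-np.sin(th)],[np.sin(th),np.cos(th)]]); c0=np.array([.499,.2247])
for c in("wrist","scene","top"):
    p=camera(c); save(p,c+"3.png"); print(c); P=pts(p); z=P[...,2]
    bat3d(p,o["position"][:2],.18,(.14,.2))
    L=(P[...,:2]-c0)@R
    for n,mm in {"bnotch":(abs(L[...,0]-.105)<.03)&(abs(L[...,1])<.04)&(z>.05)&(z<.08),"hnotch":(abs(L[...,0]+.11)<.03)&(abs(L[...,1])<.03)&(z>.05)&(z<.08),"grip":(abs(L[...,0]-.102)<.02)&(abs(L[...,1]+.07)<.025)&(z>.095)&(z<.11)}.items():
        Q=np.c_[L[mm],z[mm]]
        if len(Q): print(n,len(Q),np.round(np.percentile(Q,1,axis=0),4),np.round(np.percentile(Q,99,axis=0),4))
```

```text
t 5.85 pos [0.5346 0.2287 0.1567] jaw 1.7509 f [ 0.4 -1.3 -0.7] tq [-0.01 -0.03 -0.02] w 0.4 q [ 0.04  0.36 -0.63  1.65  0.22  1.21 -2.04]
wrist
s range [-0.0535  0.1035]
[[-4.000e-02 -0.000e+00  3.350e-02  1.827e-01]
 [-2.000e-02 -3.000e-04  3.570e-02  1.838e-01]
 [-0.000e+00  9.000e-04  5.380e-02  1.838e-01]
 [ 2.000e-02 -2.000e-04  4.760e-02  1.838e-01]
 [ 4.000e-02 -1.000e-04  3.590e-02  1.838e-01]
 [ 6.000e-02 -1.000e-04  3.600e-02  1.837e-01]
 [ 8.000e-02 -1.000e-04  3.590e-02  1.837e-01]
 [ 1.000e-01 -1.000e-04  3.590e-02  1.836e-01]]
bnotch 26 [0.0969 0.0302 0.0578] [0.1122 0.031  0.0608]
grip 2027 [ 0.0928 -0.0821  0.0958] [ 0.112  -0.0571  0.1009]
scene
s range [-0.1994  0.1039]
[[-0.2    -0.0033  0.0215  0.1784]
 [-0.18   -0.0018  0.023   0.1766]
 [-0.16   -0.0024  0.0155  0.1739]
 [-0.14   -0.002   0.0147  0.1744]
 [-0.12   -0.0021  0.0145  0.175 ]
 [-0.1    -0.003   0.0153  0.1755]
 [-0.08   -0.0017  0.0186  0.1775]
 [-0.02    0.0116  0.0169  0.1932]
 [-0.      0.0006  0.0524  0.1837]
 [ 0.02   -0.0029  0.0434  0.1837]
 [ 0.04   -0.0018  0.0357  0.1837]
 [ 0.06   -0.002   0.0357  0.1841]
 [ 0.08   -0.0028  0.0336  0.1839]
 [ 0.1    -0.0026  0.0346  0.1827]]
bnotch 150 [ 0.095  -0.0327  0.0501] [0.1139 0.0305 0.0644]
hnotch 159 [-0.1201 -0.0244  0.0506] [-0.0999  0.022   0.0708]
grip 95 [ 0.0923 -0.0835  0.0953] [ 0.1119 -0.0588  0.1021]
top
s range [-0.0071  0.1049]
[[ 0.04   -0.0149  0.0058  0.1814]
 [ 0.06   -0.011   0.0156  0.1833]
 [ 0.08   -0.005   0.0272  0.1855]
 [ 0.1    -0.0025  0.0312  0.1846]]
bnotch 60 [ 0.0977 -0.0304  0.0502] [ 0.116  -0.0096  0.0669]
grip 79 [ 0.0933 -0.0817  0.0951] [ 0.1132 -0.0573  0.1028]
```

View pics/wrist3.png

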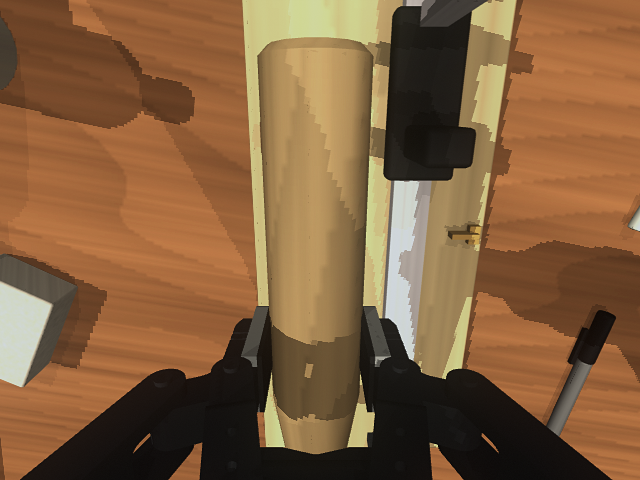

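The bat is 2.4 mm short in y, measured against the cradle frame, which the wrist view of the grip confirms. It is level and parallel. I'll correct that and go down.

Call:
step_arm([
  [0.02,0,0.0025,-0.01,0],
  [0.02,0,0,-0.02,0],
  [0.02,0,0,-0.02,0],
  [0.02,0,0,-0.015,0],
  [0.02,0,0,-0.01,0],
  [0.02,0,0,-0.007,0],
  [0.02,0,0,-0.004,0],
  [0.02,0,0,0,0],
  [0.02,0,0,0,0],
])

```text
clock: 6.75
position: [0.5353, 0.2317, 0.0719]
ee_rot: [0.705, 0.064, -0.704, 0.063]
ft_force: [0.1, -0.2, -0.6]
grip_width: 0.405
```

Run:
```python
from h import *
o=st()
for c in("wrist","scene"):
    p=camera(c); save(p,c+"4.png"); print(c); bat3d(p,o["position"][:2],.18,(.078 if c=="wrist" else .072,.11))
```

```text
t 6.75 pos [0.5353 0.2317 0.0719] jaw 1.7506 f [ 0.1 -0.2 -0.6] tq [ 0.01 -0.01 -0.03] w 0.405 q [ 0.01  0.45 -0.61  1.72  0.29  1.06 -2.09]
wrist
s range [-0.0549  0.1035]
[[-0.06   -0.0002  0.0276  0.0848]
 [-0.04   -0.0001  0.0336  0.0979]
 [-0.02   -0.0003  0.0358  0.099 ]
 [-0.     -0.0001  0.0556  0.099 ]
 [ 0.02   -0.0002  0.0477  0.0991]
 [ 0.04   -0.0002  0.0359  0.099 ]
 [ 0.06   -0.0001  0.0358  0.099 ]
 [ 0.08   -0.0002  0.036   0.099 ]
 [ 0.1    -0.0001  0.0359  0.099 ]]
scene
s range [-0.1996  0.1038]
[[-0.2    -0.0033  0.0174  0.0915]
 [-0.18   -0.0016  0.0216  0.0924]
 [-0.16   -0.002   0.0151  0.0892]
 [-0.14   -0.0021  0.0157  0.0901]
 [-0.12   -0.0007  0.0137  0.0896]
 [-0.1    -0.0026  0.017   0.0917]
 [-0.08   -0.0025  0.0212  0.0934]
 [-0.06   -0.001   0.015   0.0932]
 [-0.     -0.0039  0.043   0.0998]
 [ 0.02    0.0008  0.0432  0.0998]
 [ 0.04   -0.0019  0.0343  0.0996]
 [ 0.06   -0.0018  0.0347  0.0993]
 [ 0.08   -0.0029  0.0339  0.0987]
 [ 0.1    -0.0016  0.0351  0.0993]]
```

Call:
step_arm([
  [0.02,0,0,-0.006,0],
  [0.02,0,0,-0.005,0],
  [0.02,0,0,-0.002,0],
  [0.02,0,0,-0.001,0],
  [0.02,0,0,0,0],
])

```text
clock: 7.27
position: [0.5348, 0.2314, 0.0569]
ee_rot: [-0.704, -0.063, 0.704, -0.064]
ft_force: [-1.0, -1.2, -0.8]
grip_width: 0.408
```

Call:
step_arm([
  [0.02,0,0,-0.001,0],
  [0.02,0,0,0,0],
  [0.02,0,0,-0.001,0],
  [0.02,0,0,0,0],
])

```text
clock: 7.6
position: [0.5351, 0.2316, 0.0556]
ee_rot: [0.704, 0.063, -0.704, 0.063]
ft_force: [0.3, -0.3, -0.2]
grip_width: 0.404
```

Call:
step_arm([
  [0.02,0,0,-0.001,0],
  [0.02,0,0,0,0],
])

```text
clock: 7.77
position: [0.5353, 0.2315, 0.0554]
ee_rot: [0.705, 0.063, -0.704, 0.064]
ft_force: [-3.4, -2.4, 8.8]
grip_width: 0.401
```

Run:
```python
from h import *
o=st()
for c in("wrist","scene"):
    p=camera(c); save(p,c+"5.png"); print(c); bat3d(p,o["position"][:2],.18,(.072 if c=="wrist" else .064,.09))
p=camera("scene"); cv2.imwrite("pics/s5c.png",cv2.cvtColor(cv2.resize(p["color"][150:350,330:530],None,fx=3,fy=3),cv2.COLOR_RGB2BGR))
st()
```

```text
t 7.77 pos [0.5353 0.2315 0.0554] jaw 1.7502 f [-3.4 -2.4  8.8] tq [-0.59  0.79 -0.22] w 0.401 q [-0.    0.47 -0.6   1.74  0.3   1.03 -2.1 ]
wrist
s range [-0.0486  0.1035]
[[-0.04   -0.0004  0.0306  0.0814]
 [-0.02    0.0004  0.0335  0.0826]
 [-0.     -0.0003  0.0323  0.0825]
 [ 0.02   -0.0003  0.0324  0.0826]
 [ 0.04   -0.0004  0.0324  0.0825]
 [ 0.06   -0.0003  0.0324  0.0826]
 [ 0.08   -0.0004  0.0323  0.0826]
 [ 0.1    -0.0004  0.0324  0.0825]]
scene
s range [-0.1983  0.1035]
[[-0.2    -0.0024  0.0189  0.0764]
 [-0.18   -0.0012  0.0199  0.0747]
 [-0.16    0.0007  0.0393  0.0733]
 [-0.14    0.0071  0.0289  0.0737]
 [-0.12   -0.001   0.0118  0.0735]
 [-0.1    -0.0013  0.0168  0.0739]
 [-0.08   -0.002   0.0202  0.0766]
 [-0.06   -0.0032  0.0154  0.0774]
 [-0.      0.0024  0.0372  0.0829]
 [ 0.02    0.0016  0.0395  0.0827]
 [ 0.04   -0.0032  0.0323  0.0829]
 [ 0.06   -0.0024  0.034   0.0823]
 [ 0.08   -0.0027  0.0345  0.0823]
 [ 0.1    -0.0033  0.0319  0.0817]]
t 7.92 pos [0.5353 0.2314 0.0553] jaw 1.7501 f [-3.1 -3.   9.7] tq [-0.55  0.79 -0.14] w 0.401 q [-0.    0.47 -0.6   1.74  0.3   1.03 -2.1 ]
```

View pics/s5c.png

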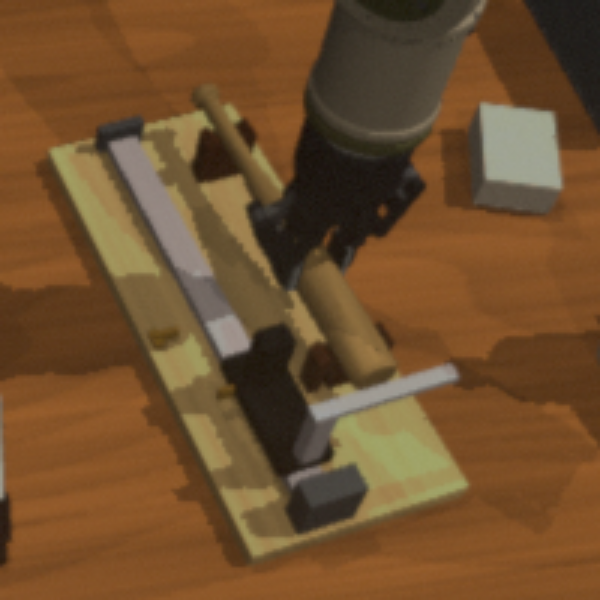

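The bat lies over both notches, and there is about 9 N of contact at the seated height. I'll ease off a little and then release.

Call:
step_arm([
  [0.02,0,0,0.0005,0],
  [0.032,0,0,0,0],
  [0.036,0,0,0,0],
  [0.04,0,0,0,0],
  [0.046,0,0,0,0],
  [0.055,0,0,0,0],
  [0.065,0,0,0,0],
  [0.07,0,0,0,0],
  [0.07,0,0,0,0],
], force=20)

```text
clock: 8.67
position: [0.5349, 0.2316, 0.0548]
ee_rot: [0.704, 0.064, -0.704, 0.064]
ft_force: [0.2, 0.2, -0.8]
grip_width: 0.819
```

Call:
step_arm([
  [0.07,0,0,0.01,0],
  [0.07,0,0,0.02,0],
  [0.07,0,0,0.03,0],
  [0.07,0,0,0.03,0],
  [0.07,0,0,0.03,0],
  [0.07,0,0,0,0],
])

```text
clock: 9.17
position: [0.5373, 0.2333, 0.1819]
ee_rot: [0.707, 0.064, -0.701, 0.063]
ft_force: [0.1, 0.1, -0.6]
grip_width: 0.818
```

Run:
```python
from h import *
o=st()
for c in("wrist","scene"):
    p=camera(c); save(p,c+"6.png"); print(c); bat3d(p,[.5354,.2313],.18,(.072 if c=="wrist" else .067,.09))
```

```text
t 9.17 pos [0.5373 0.2333 0.1819] jaw 1.7509 f [ 0.1  0.1 -0.6] tq [-0.   -0.01  0.01] w 0.818 q [ 0.04  0.34 -0.64  1.62  0.21  1.25 -2.03]
wrist
s range [-0.1842  0.103 ]
[[-1.80e-01  5.00e-04  8.40e-03  7.33e-02]
 [-1.60e-01  5.00e-04  8.30e-03  7.34e-02]
 [-1.40e-01  1.00e-04  8.90e-03  7.34e-02]
 [-1.20e-01  1.00e-04  8.70e-03  7.34e-02]
 [-1.00e-01  2.00e-04  1.16e-02  7.44e-02]
 [-8.00e-02 -2.00e-04  1.80e-02  7.64e-02]
 [-6.00e-02 -1.00e-04  2.35e-02  7.85e-02]
 [-4.00e-02 -1.00e-04  3.01e-02  8.12e-02]
 [-2.00e-02 -1.00e-04  3.25e-02  8.27e-02]
 [-0.00e+00 -0.00e+00  3.21e-02  8.27e-02]
 [ 2.00e-02  0.00e+00  3.25e-02  8.27e-02]
 [ 4.00e-02 -2.00e-04  3.24e-02  8.27e-02]
 [ 6.00e-02 -2.00e-04  3.28e-02  8.27e-02]
 [ 8.00e-02 -2.00e-04  3.22e-02  8.27e-02]
 [ 1.00e-01 -2.00e-04  3.25e-02  8.25e-02]]
scene
s range [-0.1979  0.1031]
[[-0.2    -0.0023  0.0207  0.0765]
 [-0.18   -0.0017  0.0194  0.076 ]
 [-0.16    0.0011  0.0359  0.0733]
 [-0.14    0.0017  0.0343  0.0733]
 [-0.12   -0.0008  0.0136  0.0745]
 [-0.1    -0.0021  0.0142  0.0749]
 [-0.08   -0.0016  0.0219  0.0756]
 [-0.06   -0.0015  0.0238  0.078 ]
 [-0.04   -0.0005  0.0319  0.081 ]
 [-0.02   -0.0016  0.0319  0.0832]
 [-0.     -0.0015  0.0333  0.0828]
 [ 0.02   -0.0013  0.0353  0.0826]
 [ 0.04   -0.0027  0.0331  0.0826]
 [ 0.06   -0.0026  0.0317  0.0827]
 [ 0.08   -0.0027  0.0328  0.0824]
 [ 0.1    -0.0017  0.035   0.0826]]
```

The bat is released and seated. The barrel axis is at 64.7 mm and the handle axis at 65.4 mm, so it lies level, and its origin is near cradle x = 37 mm. Next is the guide grip: a quarter turn, so the jaws close along the rail direction.

Call:
step_arm([
  [0.055,0.006,-0.0045,0,-0.12],
  [0.055,0.006,-0.0045,0,-0.12],
  [0.055,0.006,-0.0045,0,-0.12],
  [0.055,0.006,-0.0045,0,-0.12],
  [0.055,0.006,-0.0045,0,-0.12],
  [0.055,0.006,-0.0045,0,-0.12],
  [0.055,0.006,-0.0045,0,-0.12],
  [0.055,0.006,-0.0045,0,-0.12],
  [0.055,0.006,-0.0045,0,-0.12],
  [0.055,0.006,-0.0045,0,-0.12],
  [0.055,0.006,-0.0045,0,-0.12],
  [0.055,0.006,-0.0045,0,-0.12],
])

```text
clock: 10.27
position: [0.5794, 0.1892, 0.1549]
ee_rot: [-0.633, 0.295, 0.66, 0.278]
ft_force: [0.5, 0.4, -2.0]
grip_width: 0.646
```

Call:
step_arm([
  [0.055,0.003,-0.005,0,-0.11],
  [0.055,0,0,0,-0.02],
  [0.055,0,0,0,0],
  [0.055,0,0,0,0],
])

```text
clock: 10.6
position: [0.5808, 0.1855, 0.1525]
ee_rot: [-0.617, 0.325, 0.648, 0.307]
ft_force: [-0.2, 0.6, 0.0]
grip_width: 0.648
```

```bash
cat >> h.py <<'E'
th=.18; R2=np.array([[np.cos(th),-np.sin(th)],[np.sin(th),np.cos(th)]]); c0=np.array([.499,.2247])
def loc(P): return (np.asarray(P)[...,:2]-c0)@R2
def brass(p):
    P=pts(p); z=P[...,2]; L=loc(P); c=p["color"].astype(int)
    m=(c[...,0]>c[...,2]*1.9)&(c[...,0]>60)&(c[...,1]<c[...,0]*.83)&(c[...,1]>c[...,0]*.55)&(L[...,1]>-.128)&(L[...,1]<-.08)&(L[...,0]>-.02)&(L[...,0]<.13)&(z>.021)&(z<.05)
    n,lab,stt,_=cv2.connectedComponentsWithStats(m.astype(np.uint8),connectivity=8)
    for i in range(1,n):
        if stt[i,4]>8:
            w=lab==i; Q=np.c_[L[w],z[w]]; print("brass",len(Q),"px",stt[i,:4],"med",np.round(np.median(Q,0),4),np.round(np.percentile(Q,2,axis=0),4),np.round(np.percentile(Q,98,axis=0),4))
E
python3 - <<'E'
from h import *
o=st(); print("tcp local",loc(o["position"]))
p=camera("wrist"); save(p,"w7.png"); P=pts(p); z=P[...,2]; L=loc(P)
m=(abs(L[...,0]-.102)<.025)&(abs(L[...,1]+.07)<.025)&(z>.095)&(z<.106)
Q=np.c_[L[m],z[m]]; print("grip",len(Q),np.round(np.percentile(Q,1,axis=0),4),np.round(np.percentile(Q,99,axis=0),4))
brass(p); p=camera("top"); print("top"); brass(p)
E
```

```text
t 10.6 pos [0.5808 0.1855 0.1525] jaw 0.6454 f [-0.2  0.6  0. ] tq [0.05 0.   0.02] w 0.648 q [-0.99  0.49  0.82  1.59 -0.38  1.27 -2.59]
tcp local [ 0.07344237 -0.05316338]
grip 1786 [ 0.0928 -0.0832  0.0958] [ 0.1121 -0.0584  0.1008]
brass 149 px [293 148  13  21] med [ 0.1024 -0.0986  0.0431] [ 0.1003 -0.1041  0.0321] [ 0.1042 -0.0927  0.0446]
brass 399 px [387 160  27  35] med [ 0.0338 -0.1183  0.0248] [ 0.0262 -0.1248  0.0215] [ 0.0396 -0.104   0.0286]
top
brass 11 px [262 198   5   3] med [ 0.1024 -0.0972  0.0426] [ 0.1013 -0.1032  0.0368] [ 0.105  -0.0923  0.0478]
brass 21 px [272 222   9   4] med [ 0.0335 -0.1172  0.0263] [ 0.0284 -0.124   0.0216] [ 0.0374 -0.1036  0.0303]
```

View pics/w7.png

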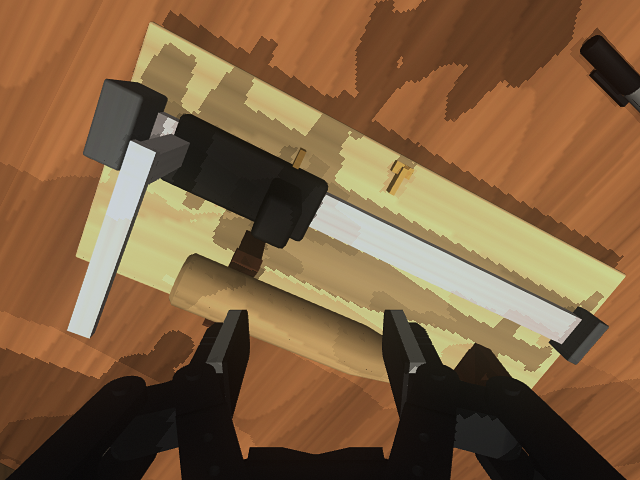

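The last joint ran to its limit, so I must turn the other way. The wrist view also gives pointer x = 0.1024 at pixel (299,158) and the mark middle at about x = 0.033. Turning back the positive way, slightly higher.

Call:
step_arm([
  [0.055,0,0,0.01,0.1],
  [0.055,0,0,0.01,0.12],
  [0.055,0,0,0.01,0.12],
  [0.055,0,0,0,0.12],
  [0.055,0,0,0,0.12],
  [0.055,0,0,0,0.12],
])

```text
clock: 11.2
position: [0.5816, 0.1851, 0.1839]
ee_rot: [-0.691, 0.091, 0.714, 0.066]
ft_force: [-0.2, -0.0, -0.3]
grip_width: 0.643
```

Run:
```python
from h import *
o=st(); print("tcp local",loc(o["position"])); print(Ro.from_quat(o["ee_rot"]).as_matrix()[:,0])
```

```text
t 11.2 pos [0.5816 0.1851 0.1839] jaw 1.35 f [-0.2 -0.  -0.3] tq [ 0.06 -0.02 -0.03] w 0.643 q [-0.92  0.42  0.7   1.56 -0.25  1.31 -1.98]
tcp local [ 0.0741549  -0.05376888]
[-0.035869   -0.03158547 -0.99885723]
```

Call:
step_arm([
  [0.055,0.0025,-0.001,0,0.12],
  [0.055,0.0025,-0.001,0,0.12],
  [0.055,0.0025,-0.001,0,0.12],
  [0.055,0.0025,-0.001,0,0.12],
  [0.055,0.0025,-0.001,0,0.12],
  [0.055,0.0025,-0.001,0,0.12],
  [0.055,0.0025,-0.001,0,0.12],
  [0.055,0.0025,-0.001,0,0.12],
  [0.055,0.0025,-0.001,0,0.12],
  [0.055,0.0025,-0.001,0,0.12],
  [0.055,0.0025,-0.001,0,0.12],
  [0.055,0.0025,0,0,0.12],
])

```text
clock: 12.2
position: [0.6116, 0.1738, 0.1839]
ee_rot: [0.58, 0.387, -0.579, 0.422]
ft_force: [0.0, 0.1, -0.1]
grip_width: 0.649
```

Run:
```python
from h import *
o=st(); print("tcp local",loc(o["position"])); print(Ro.from_quat(o["ee_rot"]).as_matrix()[:,0])
```

```text
t 12.2 pos [0.6116 0.1738 0.1839] jaw 2.7898 f [ 0.   0.1 -0.1] tq [ 0.04 -0.   -0.01] w 0.649 q [-0.72  0.39  0.44  1.53 -0.12  1.24 -0.62]
tcp local [ 0.10169885 -0.07021267]
[ 0.02823986 -0.03926265 -0.99882979]
```

Call:
step_arm([
  [0.05,0.0005,0.0005,0,0.12],
  [0.05,0,0,0,0.12],
  [0.05,0,0,0,0.12],
  [0.05,0,0,0,0.12],
  [0.05,0,0,0,0.052],
  [0.05,0,0,-0.02,0],
  [0.05,0,0,-0.02,0],
  [0.05,0,0,-0.02,0],
  [0.05,0,0,0,0],
  [0.05,0,0,0,0],
])

```text
clock: 13.03
position: [0.6115, 0.1744, 0.1233]
ee_rot: [0.459, 0.525, -0.451, 0.558]
ft_force: [-0.2, -0.3, 0.5]
grip_width: 0.587
```

Run:
```python
from h import *
o=st(); print("tcp local",loc(o["position"])); print(Ro.from_quat(o["ee_rot"]).as_matrix()[:,0])
p=camera("wrist"); save(p,"w8.png"); P=pts(p); z=P[...,2]; L=loc(P)
m=(abs(L[...,0]-.102)<.025)&(abs(L[...,1]+.07)<.025)&(z>.095)&(z<.106)
Q=np.c_[L[m],z[m]]; print("grip",len(Q),np.round(np.percentile(Q,1,axis=0),4),np.round(np.percentile(Q,99,axis=0),4))
brass(p)
```

```text
t 13.03 pos [0.6115 0.1744 0.1233] jaw 0.1742 f [-0.2 -0.3  0.5] tq [0.08 0.06 0.03] w 0.587 q [-0.64  0.42  0.35  1.61 -0.12  1.1  -0.1 ]
tcp local [ 0.1016721  -0.06962724]
[ 0.04277423 -0.0208669  -0.99886683]
grip 2000 [ 0.0926 -0.0819  0.0954] [ 0.112  -0.0571  0.1006]
brass 378 px [203 289  22  30] med [ 0.0336 -0.1171  0.0245] [ 0.0263 -0.1246  0.0213] [ 0.0397 -0.1029  0.0284]
```

View pics/w8.png

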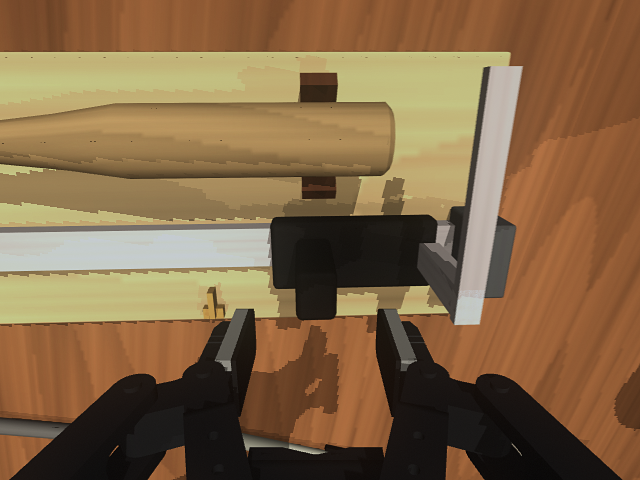

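The post is centred between the open fingers and the view is clear. I'm going down and closing.

Call:
step_arm([
  [0.05,0.001,0,-0.015,0],
  [0.05,0,0,-0.015,0],
  [0.05,0,0,-0.014,0],
  [0.05,0,0,-0.01,0],
  [0.05,0,0,-0.003,0],
  [0.05,0,0,0,0],
])

```text
clock: 13.58
position: [0.6131, 0.1748, 0.0668]
ee_rot: [0.459, 0.525, -0.45, 0.558]
ft_force: [-0.3, 0.5, -0.0]
grip_width: 0.587
```

Call:
step_arm([
  [0.03,0,0,0,0],
  [0.024,0,0,0,0],
  [0.015,0,0,0,0],
  [0.01,0,0,0,0],
  [0.01,0,0,0,0],
  [0.01,0,0,0,0],
], force=50)

```text
clock: 14.08
position: [0.6133, 0.1749, 0.0679]
ee_rot: [0.459, 0.525, -0.45, 0.558]
ft_force: [-0.5, 0.9, 6.3]
grip_width: 0.23
```

Run:
```python
from h import *
o=st(); print("tcp local",loc(o["position"]))
p=camera("top"); brass(p); p=camera("scene"); brass(p)
```

```text
t 14.08 pos [0.6133 0.1749 0.0679] jaw 0.1743 f [-0.5  0.9  6.3] tq [-0.26  1.43 -0.  ] w 0.23 q [-0.63  0.48  0.33  1.65 -0.14  1.   -0.08]
tcp local [ 0.10351493 -0.06940893]
brass 11 px [262 198   5   3] med [ 0.1024 -0.0973  0.0438] [ 0.1017 -0.1031  0.0347] [ 0.1056 -0.0925  0.0462]
brass 25 px [272 220   9   7] med [ 0.0332 -0.1181  0.0248] [ 0.0275 -0.1256  0.0214] [ 0.0407 -0.1038  0.031 ]
brass 34 px [379 259  10   6] med [ 0.0326 -0.1192  0.025 ] [ 0.0264 -0.1261  0.0211] [ 0.0391 -0.1073  0.0284]
brass 25 px [402 278   7   5] med [ 0.1019 -0.0994  0.039 ] [ 0.0991 -0.1052  0.0318] [ 0.1056 -0.0932  0.0454]
```

The post is gripped at 19.6 mm. I'm pulling about 65 mm along the rail first, then checking.

Call:
step_arm([
  [0.01,-0.003,-0.0005,0,0],
  [0.01,-0.006,-0.0011,0,0],
  [0.01,-0.0065,-0.0012,0,0],
  [0.01,-0.0065,-0.0012,0,0],
  [0.01,-0.0065,-0.0012,0,0],
  [0.01,-0.0065,-0.0012,0,0],
  [0.01,-0.0065,-0.0012,0,0],
  [0.01,-0.0065,-0.0012,0,0],
  [0.01,-0.0065,-0.0012,0,0],
  [0.01,-0.006,-0.0011,0,0],
  [0.01,-0.0035,-0.0006,0,0],
  [0.01,0,0,0,0],
])

```text
clock: 15.18
position: [0.5497, 0.1634, 0.0678]
ee_rot: [0.46, 0.524, -0.449, 0.559]
ft_force: [7.3, 1.2, 2.0]
grip_width: 0.233
```

Run:
```python
from h import *
o=st(); print("tcp local",loc(o["position"]))
for c in("wrist","top","scene"):
    p=camera(c); save(p,c+"9.png"); print(c); brass(p)
```

```text
t 15.18 pos [0.5497 0.1634 0.0678] jaw 0.1744 f [7.3 1.2 2. ] tq [0.01 0.1  0.13] w 0.233 q [-0.68  0.35  0.34  1.83 -0.1   0.94 -0.13]
tcp local [ 0.03891266 -0.06934336]
wrist
top
brass 10 px [267 221   5   3] med [ 0.0389 -0.0983  0.0423] [ 0.0369 -0.103   0.0342] [ 0.0411 -0.0932  0.0451]
brass 24 px [272 221   9   5] med [ 0.0334 -0.1176  0.0253] [ 0.0286 -0.1241  0.0217] [ 0.0404 -0.1038  0.0305]
scene
brass 59 px [379 254  17  11] med [ 0.034  -0.1091  0.0267] [ 0.0244 -0.1252  0.0213] [ 0.0391 -0.0932  0.044 ]
```

View pics/wrist9.png

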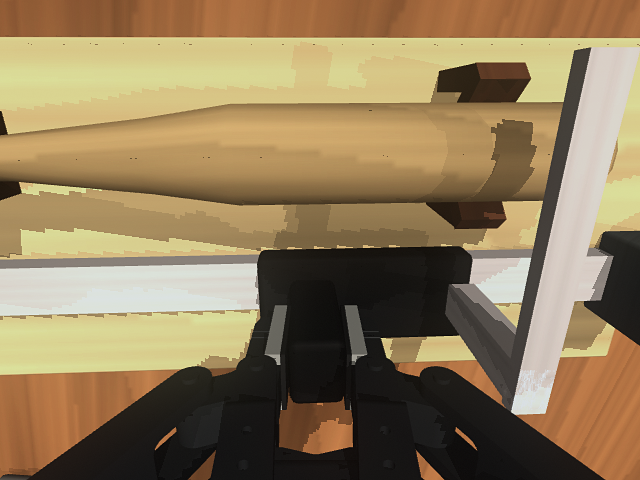

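The guide follows and is still held. The pointer is at x≈0.0378 and the mark middle at ≈0.033, so about 4.8 mm remains.

Call:
step_arm([
  [0.01,-0.002,-0.0004,0,0],
  [0.01,-0.002,-0.0004,0,0],
  [0.01,-0.0007,-0.0001,0,0],
  [0.01,0,0,0,0],
  [0.01,0,0,0,0],
])

```text
clock: 15.75
position: [0.5456, 0.1627, 0.0678]
ee_rot: [0.46, 0.524, -0.449, 0.559]
ft_force: [8.1, 1.8, 3.4]
grip_width: 0.231
```

Run:
```python
from h import *
o=st(); print("tcp local",loc(o["position"]))
im=[]
acc={}
for c,(r,k) in {"top":(195,240),"scene":(235,350)}.items():
    p=camera(c); save(p,c+"10.png"); print(c); brass(p)
    # brass pointer tip vs mark in local x, split by y
    im.append(cv2.resize(p["color"][r:r+50,k:k+66],(792,600),interpolation=cv2.INTER_CUBIC)[:, :])
cv2.imwrite("pics/z10.png",cv2.cvtColor(cv2.resize(np.hstack(im),(800,303)),cv2.COLOR_RGB2BGR))
bat3d(p,[.5354,.2313],.18,(.067,.09))
```

```text
t 15.75 pos [0.5456 0.1627 0.0678] jaw 0.1743 f [8.1 1.8 3.4] tq [0.14 0.05 0.11] w 0.231 q [-0.68  0.34  0.34  1.84 -0.09  0.94 -0.13]
tcp local [ 0.03473958 -0.06931967]
top
brass 40 px [267 219  14   8] med [ 0.0341 -0.115   0.0276] [ 0.0274 -0.1243  0.0216] [ 0.0429 -0.0927  0.0455]
scene
brass 60 px [380 252  15  13] med [ 0.033  -0.1084  0.0261] [ 0.0257 -0.1256  0.0211] [ 0.037  -0.0934  0.0452]
s range [-0.1969  0.1038]
[[-0.2    -0.0033  0.0151  0.0768]
 [-0.18   -0.0045  0.0153  0.0759]
 [-0.04    0.0059  0.0135  0.0819]
 [-0.02    0.001   0.0278  0.0829]
 [-0.      0.0006  0.0276  0.0827]
 [ 0.02   -0.0021  0.0323  0.0823]
 [ 0.04   -0.0033  0.0315  0.0833]
 [ 0.06   -0.0024  0.0313  0.0828]
 [ 0.08   -0.0029  0.034   0.0826]
 [ 0.1    -0.0029  0.0321  0.0818]]
```

View pics/z10.png

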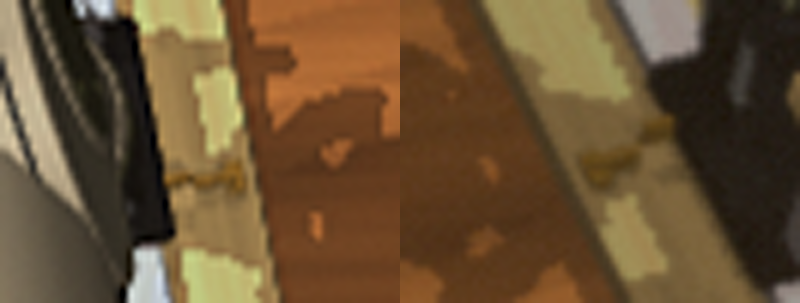

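Top (left) and scene (right) views: the pointer sits in line with the mark to within about 1 mm. The wrist and scene views both put the pull at 69.4 mm, and the measured travel is 68.8 mm, so I'm adding 0.6 mm.

Call:
step_arm([
  [0.01,-0.0006,-0.0001,0,0],
  [0.01,0,0,0,0],
  [0.01,0,0,0,0],
  [0.01,0,0,0,0],
  [0.01,0,0,0,0],
  [0.01,0,0,0,0],
])

```text
clock: 16.35
position: [0.5451, 0.1626, 0.0678]
ee_rot: [0.46, 0.524, -0.449, 0.559]
ft_force: [7.8, 1.2, 3.6]
grip_width: 0.233
```

Run:
```python
from h import *
o=st(); print("tcp local",loc(o["position"]))
for c in("top","scene"):
    A=[];B=[]
    for i in range(5):
        p=camera(c); P=pts(p); z=P[...,2]; L=loc(P); q=p["color"].astype(int)
        m=(q[...,0]>q[...,2]*1.9)&(q[...,0]>60)&(q[...,1]<q[...,0]*.83)&(q[...,1]>q[...,0]*.55)&(abs(L[...,0]-.033)<.012)
        a=m&(z>.033)&(z<.05)&(L[...,1]<-.09)&(L[...,1]>-.106); b=m&(z>.021)&(z<.031)&(L[...,1]<-.1)&(L[...,1]>-.128)
        A+=list(L[a][:,0]); e=L[b][:,0]; B.append((np.percentile(e,3)+np.percentile(e,97))/2)
    print(c,"pointer",len(A),np.round(np.mean(A),4),"mark mid",np.round(np.mean(B),4))
o=st(); print("tcp local",loc(o["position"]))
```

```text
t 16.35 pos [0.5451 0.1626 0.0678] jaw 0.1744 f [7.8 1.2 3.6] tq [0.09 0.04 0.1 ] w 0.233 q [-0.68  0.34  0.34  1.84 -0.09  0.94 -0.13]
tcp local [ 0.03420135 -0.06931705]
top pointer 57 0.0341 mark mid 0.0337
scene pointer 100 0.032 mark mid 0.0318
t 16.85 pos [0.5451 0.1626 0.0678] jaw 0.1743 f [6.7 1.4 3.3] tq [0.07 0.04 0.09] w 0.231 q [-0.68  0.34  0.34  1.84 -0.09  0.94 -0.13]
tcp local [ 0.0342028 -0.069336 ]
```

Both cameras put the pointer within 0.4 mm of the mark, and it is holding steady. Handing in.

```bash
python3 -c "
from h import *
print(ticket.hand_in())"
```

```text
the job is handed in; nothing more can be done
None
```

The bat is lying in the cradle's two notches and released. The guide is pulled to the mark and was still gripped when I handed the job in at about 17 s.

- **Bat:** after I let go, its centre line measured 64.7 mm up at the barrel and 65.4 mm at the handle. Its origin was at about x = 37 mm of the cradle. A scene view with the guide nearly in place showed the bat at the same height and position. Its handle was mostly hidden in that view.
- **Guide:** I pulled it 69.3 mm. Two cameras put the pointer 0.2 mm and 0.4 mm from the mark's middle line, and the arm held steady against about 7–8 N of spring force.
- **What went wrong:** my first quarter turn of the wrist was the wrong way and ran the last joint to -2.59, just short of its -2.6 limit. I backed off and turned the other way. That left the gripper tilted about 3° while it holds the guide.
- **Not checked:** I took no final measurement of the pens, bottle, ball or cards. The planned path kept clear of them, and I saw no unexpected contact forces in the readings.

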